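# Tighten the large sunk cap screw of a welding-table stop block with its T-handled hex key

### The job

Lock the stop block: lift the large T-handled hex key out of its stand, push it fully home in the large hexagon socket sunk in the block, and only then turn it clockwise (seen from above) by about a sixth of a turn, 60 degrees. Let go and leave the key standing seated in the screw; leave the small key in its stand.

Things in the scene. Friction and masses are not known exactly. Their poses are not given: they have to be found in the camera images.
- key_large: Larger of two steel T-handled hex keys, 0.5 kg, upright in a 70 mm square stand 55 mm high, hole 45 mm deep, 31 wide. Origin: centre of tip; z up the shaft. Hexagon 22 mm across flats, z 0 to 75 mm (first 6 mm tapers to 16 wide), two flats parallel to its x axis; 17 mm round neck above. Cross bar 90 mm long along x, 20 wide, 22 high, centred at z 107 mm; top at 118 mm.
- key_small: Bystander: the smaller T-handled steel hex key, 97 mm tall, 12 mm across flats, cross bar 60 mm long, upright in a second stand of the same outer size. The two stands may be swapped. Origin: centre of its tip; z up.
- socket (a point): Floor centre of the large hex socket in a fixed aluminium block 90 x 180 (y) x 68 mm; block's axes, z up. 24 mm across flats, 24 deep; above it a cone widens from 28 mm to 57 mm at the block's top, 44 mm above this point. With the screw at 0 two flats are parallel to x: key's bar enters along x or 60 or 120 degrees off it. Play 10 degrees, 1 mm. Smaller unused socket 97 mm off towards -y.
- screw (a joint): Turn of the large sunk cap screw and its socket about the vertical through point socket, rad, positive clockwise from above; starts within 0.05 of 0. Constant friction 0.2 N m, no spring, stays where left, no stop before 1.9. It lags the turning key by the play, up to 20 degrees.
Things that resemble listed ones, but are neither listed nor needed, are in the scene too. Leave any red look-alike of the key_large alone.

How it is judged:
On the way, in this order (a step that is already met when the one before it is completed fails the run):
1. the large key is fully seated in the large socket, upright, before the screw has been turned (distance between key_large and socket below 0.008 m and angle between key_large's own z axis and vertical below 0.18 rad and value of joint screw below 0.35 rad), for 0.2 s.
2. the screw has been turned clockwise with the seated key (distance between key_large and socket below 0.008 m and value of joint screw above 0.6 rad), for 0.1 s.
At the end, for the whole second after the job is handed in: The large key stands seated in the large socket (its tip within 8 mm of the centre of the socket's floor), within 10 degrees of upright and at rest; the screw has been turned clockwise to between 35 and 83 degrees (0.6 to 1.45 rad) (all of step 2 and angle between key_large's own z axis and vertical below 0.18 rad and value of joint screw below 1.45 rad and linear speed of key_large below 0.02 m/s); the robot touches nothing.
It fails at once if the screw is turned while the key is not fully home (value of joint screw above 0.4 rad and distance between key_large and socket above 0.012 m).
It fails at once if the small key is pulled out of or knocked out of its stand (distance of key_small from where it was at the start of the episode above 0.03 m).
It also fails if it takes over 51 s, if anything falls off the work surface, if the arm or the gripper's body presses on something with over 40 N, if the wrist force passes 120 N, or if a joint passes its speed limit or range.

### The arm

A 6-joint arm with a two-finger parallel gripper is mounted at the origin on the work surface. World frame = base frame: x ahead of the robot, y to its left, z up, the work surface at z = 0. Lengths are in m, angles in rad, forces in N, time in s.
With the tool pointing down it reaches from about 0.4 to 0.825 m from the base axis. Payload 7 kg.
Tool frame: the origin (TCP) lies on the centre line of the jaws, within the pads' length; the fingertips stand 11 mm ahead of it and the grasp point (between the pads) lies 8 mm behind it; z points along the fingers, y is the direction in which the jaws open and shut (so a half turn about z gives the same grasp; the last joint's range is limited). The gripper opens to 88 mm and grips with 3 to 60 N. Pads are 19 mm wide; open, the fingers measure 130 mm over their backs; the gripper's body (78 mm by 193 mm) begins 47 mm behind the grasp point.
Start: joints at [0.288, 0.359, 0.012, 0, -1.224, -0.288], TCP at [0.675, -0, 0.199] pointing down, gripper open.
Joint ranges: [-3.07, 3.07], [-1.43, 2.12], [-1.02, 1.25], [-3.03, 1.67], [-3.05, -0], [-3.03, 3.03]. Speed limits (rad/s): [2.39, 2.39, 3.01, 3.14, 3.14, 3.14].

### API

Orientations are given as [roll, pitch, yaw] about the fixed x, y, z axes, in that order (R = Rz(yaw) Ry(pitch) Rx(roll)).
In Python, from station import * gives the robot as it stands.
- The arm moves only by the tool play_rows, never from a script. Its argument "targets" is a list of rows, each a list of 7 numbers: the turn, a rotation vector about the world's x, y, z in rad, then the shift along the world's x, y, z in m, then the opening, from 0 (shut) to 1 (fully open). A call has 1 to 12 rows; each row shifts and turns the pose as measured when the row begins; what a row does not reach is not made up. A row lasts 1/8 s, in which the tool goes at most 62.5 mm and 10.7 degrees, less where a joint would pass 70% of its speed; a pose out of reach is approached as far as the arm can. A call is refused whole if a number of a shift passes 0.0625 or a number of a turn 0.188, either way. A call with a gripper value outside its range is refused whole. The fingers move at their own pace and stop on an object; "grip_force" is the grip in N (left out, the last holds). Time passes only in rows, so rows that do not move let the fingers close. It gives the time, the measured TCP pose, the force and the opening at its end, in the units of the state.
- get_state(): the state, without advancing time (a new reading comes with each control period).
- grab_frame(name): name is "scene" or "side" or "wrist"; returns (picture, depth): 384x512x3 uint8, blue, green, red; 384x512 float32, m along the optical axis (not along the pixel's ray), 0 where there is no reading.
- camera_params(name): a dict with "camera_matrix" (3x3 intrinsics, pixels), "extrinsics" (4x4, takes a point from world to camera coordinates); the wrist camera has in their place "hand_eye" (4x4, takes a point from camera to tool coordinates, whose origin is the TCP and whose axes are the flange's). Camera axes: x right, y up, looking along -z (the intrinsics and any distortion apply to the point x, -y, -z); pixel columns grow to the right and rows downward; lengths in m; the calibration is good to about 2 mm. A picture is of the moment at which its call begins: read the wrist's pose just before it. camera_params takes no time and is no camera call.
- job_done(): hands the job in, once; it reports no verdict.
The state is a dict: "t": time; "q": joint angles; "qd": joint speeds; "joint_efforts": joint torques, N m; "eef_pos": TCP position; "ee_rot": TCP orientation; "force": force on the tool from outside, world axes, zero at the start; "moment": the same for the moment, N m; "width": finger opening in m.
Only numpy, scipy, OpenCV 4.12 (cv2) and the standard library are available. Lean on these libraries where they do the work, as an engineer would, in place of code of your own. Each camera call takes 0.05 s, during which the arm holds its last target.

## Working session

There is one attempt and no reset: what is moved stays moved. The work goes in short steps, Python scripts to look and compute and a tool call to move; the robot and the scene stay as the last step left them, time stands still between calls to the robot, and variables do not carry over. Pictures are saved under pics/ and viewed, and the job is handed in when it is done.

Besides the shell and the picture viewer there is one more tool, called after ">>>" by a JSON object that holds its "fn" and its "kwargs", one argument or row to a line. play_rows: Moves the arm, as the interface text tells. Its arguments: {"type":"object","properties":{"targets":{"type":"array","items":{"type":"array","items":{"type":"number"}}},"grip_force":{"type":"number"}},"required":["targets"]}

```bash
mkdir -p pics; ls; python3 - <<'E'
from station import *
import cv2,numpy as np
np.set_printoptions(precision=4,suppress=True)
s=get_state(); print(s)
for n in ["scene","side","wrist"]:
    p=camera_params(n); print(n,p)
    im,d=grab_frame(n); cv2.imwrite(f"pics/{n}0.png",im); np.save(f"pics/{n}0.npy",d)
E
```

```text
pics
{'t': 0.0, 'q': array([ 0.2881,  0.3594,  0.0111, -0.0004, -1.2241, -0.2881]), 'qd': array([ 0.001 , -0.0015,  0.0003, -0.0013, -0.0007,  0.0004]), 'joint_efforts': array([ -0.0008, -58.2727,  29.3058,   6.9975,   0.0069,  -0.0002]), 'eef_pos': array([ 0.6745, -0.    ,  0.1977]), 'ee_rot': array([ 3.14  , -0.0001, -1.5709]), 'force': array([ 0.7002, -0.6189, -0.4777]), 'moment': array([-0.0163, -0.0181, -0.0121]), 'width': 0.08751716387975597}
scene {'camera_matrix': array([[392.7777,   0.    , 258.9496],
       [  0.    , 392.7777, 188.7068],
       [  0.    ,   0.    ,   1.    ]]), 'extrinsics': array([[ 0.1829,  0.9831,  0.0104, -0.1536],
       [-0.574 ,  0.0981,  0.813 ,  0.2421],
       [ 0.7982, -0.1547,  0.5822, -1.2802],
       [ 0.    ,  0.    ,  0.    ,  1.    ]])}
side {'camera_matrix': array([[380.548 ,   0.    , 249.7819],
       [  0.    , 380.548 , 189.9381],
       [  0.    ,   0.    ,   1.    ]]), 'extrinsics': array([[ 0.9333, -0.359 , -0.005 , -0.4612],
       [ 0.1857,  0.4706,  0.8626, -0.179 ],
       [-0.3073, -0.806 ,  0.5059, -0.4785],
       [ 0.    ,  0.    ,  0.    ,  1.    ]])}
wrist {'camera_matrix': array([[323.7511,   0.    , 254.9387],
       [  0.    , 323.7511, 188.1717],
       [  0.    ,   0.    ,   1.    ]]), 'hand_eye': array([[-0.0011,  0.9697,  0.2444,  0.0655],
       [ 1.    ,  0.0009,  0.0011,  0.0013],
       [ 0.0009,  0.2444, -0.9697, -0.186 ],
       [ 0.    ,  0.    ,  0.    ,  1.    ]])}
```

View pics/scene0.png

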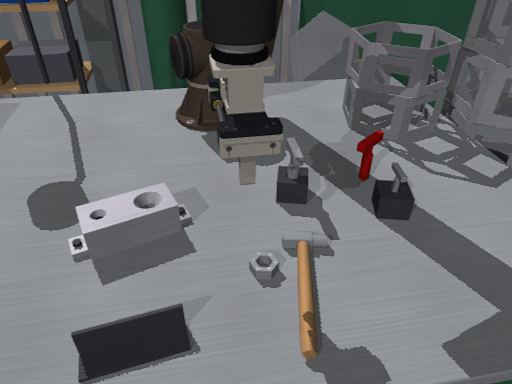

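View pics/side0.png

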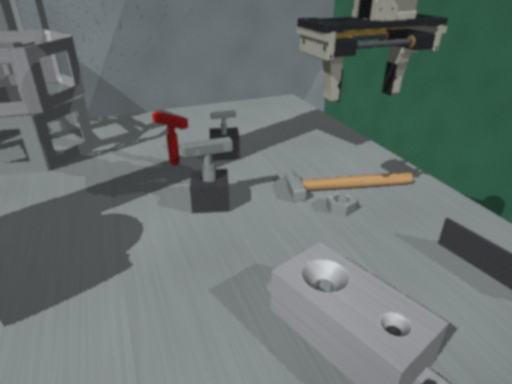

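View pics/wrist0.png

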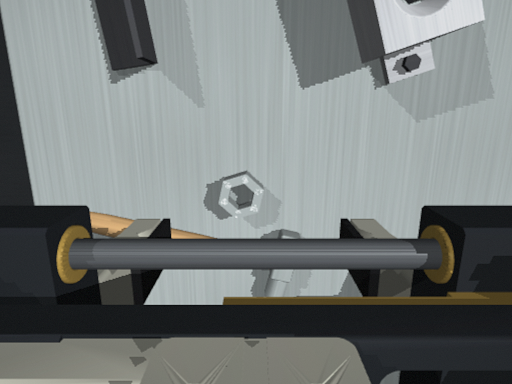

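The scene view shows a T key in a stand at (293,175), another in a stand at (393,195) and a red look-alike at (370,150). The block's large cone is at (148,200) and its small one at (98,214). In the side view the keys are at (207,148) and (223,115), red is at (170,120), and the large cone is at (325,275). Next I'll measure the bars and the cone.

```bash
cat > h.py <<'E'
import cv2,numpy as np
from station import *
np.set_printoptions(precision=4,suppress=True)
def cam(n,T=None):
    p=camera_params(n);K=p["camera_matrix"]
    if n=="wrist": E=np.linalg.inv(T@p["hand_eye"])
    else: E=p["extrinsics"]
    return K,E
def cloud(d,K,E):
    v,u=np.mgrid[:d.shape[0],:d.shape[1]]
    X=np.stack([(u-K[0,2])/K[0,0]*d,-(v-K[1,2])/K[1,1]*d,-d,np.ones_like(d)],-1)
    return (X@np.linalg.inv(E).T)[...,:3]
def ray(u,v,z,K,E):
    Ei=np.linalg.inv(E); o=Ei[:3,3]
    r=Ei[:3,:3]@np.array([(u-K[0,2])/K[0,0],-(v-K[1,2])/K[1,1],-1])
    return o+r*(z-o[2])/r[2]
def proj(P,K,E):
    c=E[:3,:3]@np.asarray(P)+E[:3,3]; return np.array([K[0,0]*c[0]/-c[2]+K[0,2],K[1,1]*c[1]/c[2]+K[1,2]])
def toolT(s):
    from scipy.spatial.transform import Rotation as R
    T=np.eye(4);T[:3,:3]=R.from_euler('xyz',s["ee_rot"]).as_matrix();T[:3,3]=s["eef_pos"];return T
E
python3 - <<'E'
from h import *
for n in ["scene","side"]:
    d=np.load(f"pics/{n}0.npy");im=cv2.imread(f"pics/{n}0.png");K,E=cam(n);P=cloud(d,K,E)
    boxes={"scene":{"A":(270,130,315,205),"B":(370,155,420,220),"block":(60,180,200,255)},
           "side":{"A":(180,130,240,215),"B":(205,105,245,160),"block":(265,240,450,384)}}[n]
    cv2.imwrite(f"pics/c_{n}.png",cv2.resize(im[100:260,60:430] if n=="scene" else im[95:384,140:470],None,fx=2,fy=2,interpolation=cv2.INTER_CUBIC))
    for k,(a,b,c,e) in boxes.items():
        Q=P[b:e,a:c].reshape(-1,3);Q=Q[(d[b:e,a:c].ravel()>0)]
        hist=np.histogram(Q[:,2],np.arange(-.01,.25,.01));print(n,k,hist[0])
        if k!="block":
            for lo,hi in ((.045,.062),(.085,.2)):
                m=(Q[:,2]>lo)&(Q[:,2]<hi);q=Q[m]
                if len(q)>5:print(lo,hi,len(q),q.mean(0),q.min(0),q.max(0))
        else:
            q=Q[(Q[:,2]>.06)&(Q[:,2]<.08)];print(q.mean(0),cv2.minAreaRect(q[:,:2].astype(np.float32)),np.median(q[:,2]))
E
```

```text
scene A [ 175 1511  112  104  122  115  498   40   41   37    9   12   72  224
   15    0    0    0    0    0    0    0    0    0    0]
0.045 0.062 571 [0.4801 0.1421 0.0548] [0.4284 0.1021 0.0451] [0.5131 0.1879 0.0616]
0.085 0.2 352 [0.4807 0.1421 0.1212] [0.4235 0.1339 0.0851] [0.5163 0.1557 0.1308]
scene B [ 195 1506  154  154  163  168  636   32   33   22   32  139    1    0
    0    0    0    0    0    0    0    0    0    0    0]
0.045 0.062 733 [0.5693 0.3437 0.0546] [0.4414 0.3053 0.0451] [0.6062 0.3892 0.0616]
0.085 0.2 179 [0.5671 0.3452 0.1038] [0.5329 0.338  0.085 ] [0.593  0.3563 0.1101]
scene block [ 619 4553  739  423  381  445  553 2498  245    0    0    0    0    0
    0    0    0    0    0    0    0    0    0    0    0]
[ 0.5487 -0.216   0.068 ] ((0.5405345559120178, -0.21176378428936005), (0.09615262597799301, 0.18010032176971436), 18.69882583618164) 0.06871828554957438
side A [ 327 1894  285  217  213  220  907   69   67   74   48   82  264  414
    0    0    0    0    0    0    0    0    0    0    0]
0.045 0.062 1030 [0.4892 0.1855 0.0545] [0.4246 0.1006 0.045 ] [0.5957 0.3745 0.062 ]
0.085 0.2 849 [0.4656 0.1384 0.1172] [0.4227 0.1304 0.0851] [0.5123 0.1541 0.1296]
side B [135 862 107  42  33  32 307  21  21  19  80 172 145 214   0   0   0   0
   0   0   0   0   0   0   0]
0.045 0.062 325 [0.5625 0.3427 0.0552] [0.5194 0.3037 0.0453] [0.6032 0.3888 0.0608]
0.085 0.2 619 [0.5076 0.2004 0.1135] [0.4619 0.1304 0.0851] [0.5892 0.354  0.1296]
side block [3149 8213 1041  804  984 1201 1622 9481   35    0    0    0    0    0
    0    0    0    0    0    0    0    0    0    0    0]
[ 0.5397 -0.2288  0.0676] ((0.5395863652229309, -0.21206670999526978), (0.09258366376161575, 0.1815909892320633), 18.400596618652344) 0.06819840230340812
```

View pics/c_scene.png

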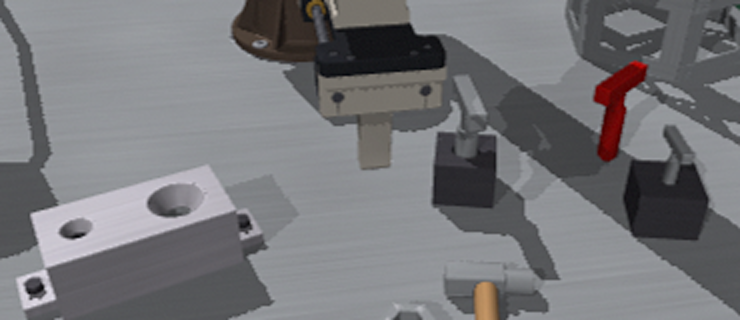

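View pics/c_side.png

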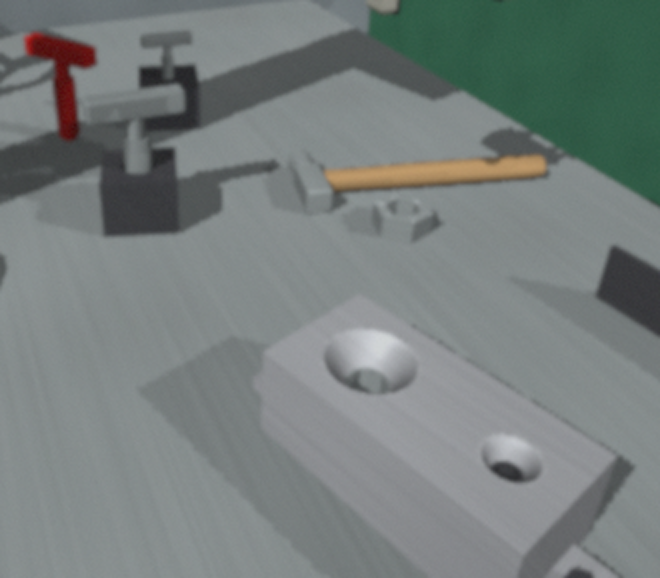

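Bar A's top is at z 0.128 and about 90 mm long, which fits the large key (10 + 118 mm). B's top is at about 0.107 and 60 mm long, which fits the small key (97 + 10 mm). So A at scene (293,175) is the target. Next I'll refine the pose of its bar and the cone.

```bash
python3 - <<'E'
from h import *
for n,bx,bk in (("scene",(270,130,315,205),(60,180,200,255)),("side",(175,125,240,215),(265,240,450,384))):
    d=np.load(f"pics/{n}0.npy");im=cv2.imread(f"pics/{n}0.png");K,E=cam(n);P=cloud(d,K,E)
    a,b,c,e=bx;Q=P[b:e,a:c].reshape(-1,3);q=Q[(Q[:,2]>.118)&(Q[:,2]<.14)]
    r=cv2.minAreaRect((q[:,:2]*1000).astype(np.float32));print(n,"bar",r,np.median(q[:,2]))
    st=Q[(Q[:,2]>.051)&(Q[:,2]<.06)&(abs(Q[:,0]-.48)<.06)&(abs(Q[:,1]-.14)<.06)];print(" stand",cv2.minAreaRect((st[:,:2]*1000).astype(np.float32)))
    # block: circle fit via hole in top-plane mask
    a,b,c,e=bk
    m=np.zeros(d.shape,np.uint8);m[b:e,a:c]=((P[b:e,a:c,2]>.0655)&(P[b:e,a:c,2]<.0715))*255
    cs,h=cv2.findContours(m,cv2.RETR_CCOMP,cv2.CHAIN_APPROX_NONE)
    for i,k in enumerate(cs):
        if h[0][i][3]>=0 and len(k)>20:
            w=np.array([ray(u,v,.068,K,E)[:2]*1000 for u,v in k[:,0]]).astype(np.float32)
            print(" hole",cv2.fitEllipse(w),cv2.minEnclosingCircle(w))
    mm=m>0;q=P[mm];print(" blk",cv2.minAreaRect((q[:,:2]*1000).astype(np.float32)))
    cv2.imwrite(f"pics/m_{n}.png",m)
E
```

```text
scene bar ((470.0458068847656, 145.04200744628906), (20.236560821533203, 92.8098373413086), 88.63851165771484) 0.1284066141951533
 stand ((469.1436767578125, 144.7594451904297), (68.80712127685547, 74.86787414550781), 73.86872863769531)
 hole ((560.3909912109375, -263.5064697265625), (25.60589599609375, 28.69116973876953), 161.24264526367188) ((560.1679077148438, -263.5735778808594), 15.100947380065918)
 hole ((530.1327514648438, -171.439697265625), (52.024681091308594, 53.62104797363281), 56.809051513671875) ((529.3937377929688, -171.1408233642578), 28.661270141601562)
 blk ((540.4437255859375, -211.7919158935547), (96.15440368652344, 180.07785034179688), 18.631242752075195)
side bar ((467.5205993652344, 142.3286895751953), (20.903240203857422, 89.31942749023438), 87.54668426513672) 0.126588070965457
 stand ((467.7440490722656, 144.82266235351562), (73.52702331542969, 70.05733489990234), 74.01376342773438)
 hole ((555.4782104492188, -265.83349609375), (26.895957946777344, 27.071073532104492), 43.70500183105469) ((556.1270751953125, -265.5234680175781), 14.573436737060547)
 hole ((525.2224731445312, -174.3707733154297), (52.250953674316406, 53.09236526489258), 156.6080322265625) ((526.5946044921875, -174.3186798095703), 28.482223510742188)
 blk ((539.6854248046875, -211.8859100341797), (92.28167724609375, 181.31033325195312), 18.400590896606445)
```

>>> {"fn": "play_rows", "kwargs": {
  "targets": [
    [0,0,0.128,-0.0195,0.012,0.0035,1],
    [0,0,0.128,-0.0195,0.012,0.0035,1],
    [0,0,0.128,-0.0195,0.012,0.0035,1],
    [0,0,0.128,-0.0195,0.012,0.0035,1],
    [0,0,0.128,-0.0195,0.012,0.0035,1],
    [0,0,0.128,-0.0195,0.012,0.0035,1],
    [0,0,0.128,-0.0195,0.012,0.0035,1],
    [0,0,0.128,-0.0195,0.012,0.0035,1],
    [0,0,0.128,-0.0195,0.012,0.0035,1],
    [0,0,0.128,-0.0195,0.012,0.0035,1],
    [0,0,0.128,-0.0195,0.012,0.0035,1],
    [0,0,0.128,-0.0195,0.012,0.0035,1]
  ]
}}

```text
t: 1.65
eef_pos: [0.4312, 0.1461, 0.2364]
ee_rot: [3.134, 0.002, 0.012]
force: [-0.1, -0.2, 0.6]
width: 0.0875
```

```bash
cat > w.py <<'E'
import sys
from h import *
n=sys.argv[1]
s=get_state();im,d=grab_frame("wrist");T=toolT(s)
print(s["t"],s["eef_pos"],s["ee_rot"],s["q"],s["force"],s["width"])
cv2.imwrite(f"pics/{n}.png",im);np.savez(f"pics/{n}.npz",d=d,T=T)
E
python3 w.py w1
```

```text
1.65 [0.4312 0.1461 0.2364] [3.1336 0.0023 0.0122] [ 0.7658 -0.0348 -0.3838  0.0045 -1.229   0.8157] [-0.1356 -0.2367  0.6259] 0.08753759406656644
```

View pics/w1.png

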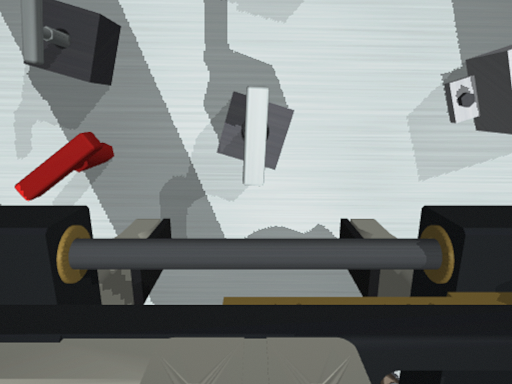

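The wrist view shows the large key's white bar from (257,88) to (254,184) on its dark stand. The small key is at top left (40,35), and the red one at (65,165).

```bash
python3 - <<'E'
from h import *
z=np.load("pics/w1.npz");d,T=z["d"],z["T"];im=cv2.imread("pics/w1.png");K,E=cam("wrist",T);P=cloud(d,K,E)
q=P[80:195,235:280].reshape(-1,3);q=q[(q[:,2]>.115)&(q[:,2]<.14)];print(np.median(q[:,2]),cv2.minAreaRect((q[:,:2]*1000).astype(np.float32)))
m=np.zeros(d.shape,np.uint8);m[80:195,235:280]=(im[80:195,235:280].min(2)>200)*255
m2=np.zeros_like(m);m2[80:195,235:280]=((P[80:195,235:280,2]>.115))*255
for k in (m,m2):
    c=max(cv2.findContours(k,0,1)[0],key=cv2.contourArea)
    w=np.array([ray(u,v,.128,K,E)[:2]*1000 for u,v in c[:,0]],np.float32);print(cv2.contourArea(c),cv2.minAreaRect(w))
    print(cv2.boundingRect(c))
E
```

```text
0.12771465706972418 ((467.9135437011719, 145.97332763671875), (20.033788681030273, 90.28858184814453), 87.64608764648438)
2197.5 ((463.22760009765625, 140.6738739013672), (95.51860046386719, 35.80866622924805), 0.5001810193061829)
(241, 88, 39, 107)
2066.0 ((468.30059814453125, 145.99168395996094), (19.778356552124023, 89.06572723388672), 87.70049285888672)
(242, 86, 27, 100)
```

>>> {"fn": "play_rows", "kwargs": {
  "targets": [
    [0,0,-0.025,0.018,0,-0.01,1],
    [0,0,-0.025,0.018,0,-0.01,1],
    [0,0,0,0,0,-0.02,1],
    [0,0,0,0,0,-0.02,1],
    [0,0,0,0,0,-0.01,1],
    [0,0,0,0,0,0,1]
  ]
}}

```text
t: 2.45
eef_pos: [0.4705, 0.1453, 0.1612]
ee_rot: [3.132, 0.005, -0.041]
force: [0.6, 0.1, 1.0]
width: 0.0873
```

>>> {"fn": "play_rows", "kwargs": {
  "targets": [
    [0.009,-0.005,0,-0.002,0,-0.018,1],
    [0,0,0,0,0,-0.018,1],
    [0,0,0,0,0,-0.012,1],
    [0,0,0,0,0,-0.003,1],
    [0,0,0,0,0,0,1]
  ]
}}

```text
t: 3.08
eef_pos: [0.4717, 0.146, 0.1113]
ee_rot: [-3.14, -0.004, -0.043]
force: [-0.6, -0.5, 0.3]
width: 0.0877
```

>>> {"fn": "play_rows", "kwargs": {
  "targets": [
    [0,0,0,-0.0035,0,-0.002,1],
    [0,0,0,0,0,0,1]
  ]
}}

```text
t: 3.32
eef_pos: [0.4685, 0.1464, 0.1101]
ee_rot: [-3.139, -0.005, -0.043]
force: [0.2, 0.6, 0.1]
width: 0.0876
```

>>> {"fn": "play_rows", "kwargs": {
  "targets": [
    [0,0,0,0,0,0,0],
    [0,0,0,0,0,0,0],
    [0,0,0,0,0,0,0],
    [0,0,0,0,0,0,0],
    [0,0,0,0,0,0,0],
    [0,0,0,0,0,0,0],
    [0,0,0,0,0,0,0],
    [0,0,0,0,0,0,0]
  ],
  "grip_force": 40
}}

```text
t: 4.32
eef_pos: [0.4688, 0.1467, 0.1107]
ee_rot: [-3.139, -0.006, -0.043]
force: [0.1, -0.6, -0.1]
width: 0.0132
```

The opening reads 13 mm where the bar is 20 mm wide, so I'll look before going on.

```bash
python3 w.py w2; python3 - <<'E'
from h import *
im,d=grab_frame("side");cv2.imwrite("pics/s2.png",cv2.resize(im[40:240,130:330],(600,600),interpolation=cv2.INTER_CUBIC))
print(get_state()["width"])
E
```

```text
4.325 [0.4688 0.1467 0.1107] [-3.1385 -0.0059 -0.0426] [ 0.7059  0.1313 -0.5143  0.0022 -0.9188  0.8209] [ 0.1248 -0.5902 -0.1256] 0.013175153189262205
0.005690356899037986
```

View pics/s2.png

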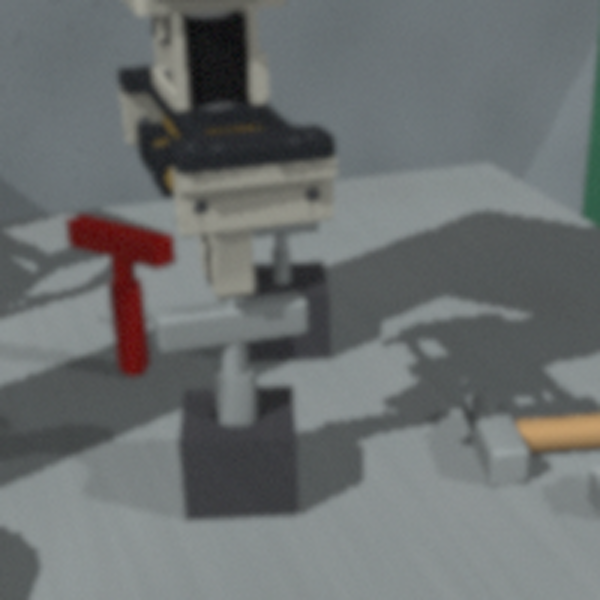

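View pics/w2.png

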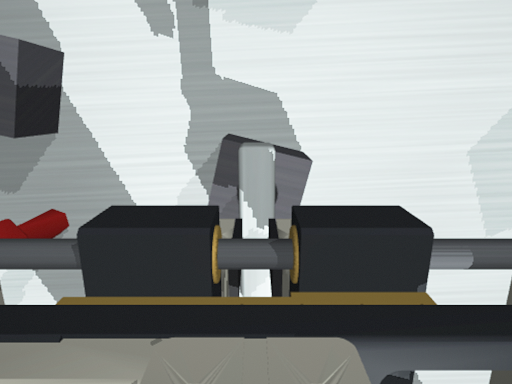

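The side view shows the fingertips closed just above the bar: finger bottom at crop (235,293), bar top at about (235,302). No contact was felt. The reported TCP height doesn't agree with this, so I'll measure the fingertip height from the cameras.

```bash
python3 - <<'E'
from h import *
for n in ("side","scene"):
    im,d=grab_frame(n);K,E=cam(n);P=cloud(d,K,E);print(n,"proj TCP",proj(get_state()["eef_pos"],K,E))
    if n=="side":
        for v in range(118,160,2): print(v,[tuple(np.round(P[v,u]*1000).astype(int)) for u in (204,207,210)],im[v,207])
    cv2.imwrite(f"pics/{n}3.png",im)
    if n=="scene": cv2.imwrite("pics/c3.png",cv2.resize(im[60:230,200:400],None,fx=3,fy=3,interpolation=cv2.INTER_CUBIC))
s=get_state();print(s)
z=np.load("pics/w2.npz");d,T=z["d"],z["T"];K,E=cam("wrist",T);P=cloud(d,K,E)
print(P[145:215:10,257]*1000)
q=P[140:218,230:290].reshape(-1,3);q=q[(q[:,2]>.08)&(q[:,2]<.16)];print(np.median(q,axis=0))
E
```

```text
side proj TCP [207.0521 149.6278]
118 [(np.int64(462), np.int64(125), np.int64(178)), (np.int64(467), np.int64(124), np.int64(178)), (np.int64(472), np.int64(123), np.int64(178))] [101 108 108]
120 [(np.int64(461), np.int64(124), np.int64(175)), (np.int64(466), np.int64(122), np.int64(175)), (np.int64(472), np.int64(125), np.int64(174))] [110 118 119]
122 [(np.int64(461), np.int64(125), np.int64(171)), (np.int64(466), np.int64(124), np.int64(171)), (np.int64(472), np.int64(125), np.int64(170))] [120 128 129]
124 [(np.int64(461), np.int64(126), np.int64(167)), (np.int64(467), np.int64(127), np.int64(166)), (np.int64(472), np.int64(126), np.int64(166))] [121 129 130]
126 [(np.int64(461), np.int64(127), np.int64(164)), (np.int64(467), np.int64(127), np.int64(163)), (np.int64(471), np.int64(125), np.int64(163))] [121 129 130]
128 [(np.int64(461), np.int64(127), np.int64(160)), (np.int64(467), np.int64(128), np.int64(159)), (np.int64(472), np.int64(129), np.int64(158))] [122 131 130]
130 [(np.int64(461), np.int64(129), np.int64(156)), (np.int64(466), np.int64(128), np.int64(155)), (np.int
[... 2307 characters left out ...]
94.153  153.5359]
{'t': 4.525, 'q': array([ 0.7059,  0.1314, -0.5143,  0.0023, -0.9188,  0.8209]), 'qd': array([ 0.0004, -0.0006,  0.0003,  0.0011, -0.0008,  0.0014]), 'joint_efforts': array([ -0.0018, -35.7945,  25.0095,   5.903 ,   0.1038,  -0.0001]), 'eef_pos': array([0.4688, 0.1466, 0.1107]), 'ee_rot': array([-3.1386, -0.0059, -0.0426]), 'force': array([-0.0166, -0.3934, -0.3767]), 'moment': array([-0.1034,  0.0868, -0.0088]), 'width': 0.0011519391111219925}
[[512.8906 143.5381 122.4985]
 [508.405  143.7513 129.0103]
 [503.059  143.9751 128.5668]
 [497.5467 144.2048 127.8321]
 [492.1157 144.4344 127.9903]
 [486.7341 144.6636 128.6057]
 [481.0443 144.9026 128.3444]]
[0.4946 0.1448 0.1277]
```

View pics/c3.png

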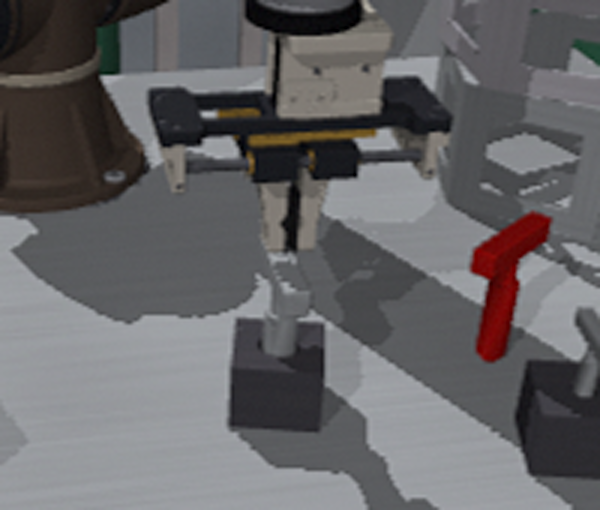

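```bash
python3 - <<'E'
from h import *
d=np.load("pics/side0.npy");K,E=cam("side");P=cloud(d,K,E)
print("side0 proj TCP",proj([.6745,0,.1977],K,E))
for v in range(86,106,2): print(v,[P[v,u].round(3).tolist() for u in (331,334,388,391)])
d=np.load("pics/scene0.npy");K,E=cam("scene");P=cloud(d,K,E);print(proj([.6745,0,.1977],K,E))
for v in range(150,192,4): print(v,P[v,247].round(3))
im,d=grab_frame("scene");P=cloud(d,K,E)
for v in range(110,150,3): print(v,[P[v,u].round(3).tolist() for u in (292,303)])
E
```

```text
side0 proj TCP [358.4537 114.0896]
86 [[0.613, -0.011, 0.25], [0.617, -0.013, 0.25], [0.717, -0.005, 0.238], [0.719, -0.01, 0.239]]
88 [[0.614, -0.009, 0.246], [0.618, -0.011, 0.246], [0.718, -0.005, 0.235], [0.719, -0.01, 0.236]]
90 [[0.614, -0.011, 0.244], [0.617, -0.013, 0.244], [0.718, -0.005, 0.232], [0.719, -0.011, 0.233]]
92 [[0.615, -0.01, 0.241], [0.619, -0.011, 0.241], [0.717, -0.007, 0.229], [0.721, -0.009, 0.229]]
94 [[0.613, -0.013, 0.239], [0.619, -0.011, 0.238], [0.718, -0.007, 0.226], [1.838, 1.251, -0.236]]
96 [[0.615, -0.011, 0.236], [0.62, -0.01, 0.235], [1.836, 1.271, -0.253], [1.838, 1.249, -0.247]]
98 [[0.613, -0.014, 0.234], [0.62, -0.01, 0.232], [1.838, 1.271, -0.265], [1.843, 1.252, -0.26]]
100 [[0.615, -0.011, 0.23], [0.621, -0.011, 0.229], [1.829, 1.257, -0.272], [1.836, 1.241, -0.268]]
102 [[1.843, 1.861, -0.46], [1.838, 1.816, -0.447], [1.836, 1.263, -0.286], [1.83, 1.231, -0.276]]
104 [[1.842, 1.857, -0.474], [1.832, 1.804, -0.457], [1.831, 1.253, -0.294], [1.841, 1.24, -0.292]]
[241.2878 178.8718]
150 [ 0.763 -0.004  0.302]
154 [ 0.762 -0.004  0.295]
15
[... 232 characters left out ...]
110 [[0.502, 0.126, 0.23], [0.498, 0.15, 0.226]]
113 [[0.506, 0.125, 0.226], [0.505, 0.148, 0.223]]
116 [[0.505, 0.126, 0.219], [0.501, 0.15, 0.215]]
119 [[0.506, 0.126, 0.213], [0.503, 0.149, 0.209]]
122 [[0.481, 0.134, 0.194], [0.478, 0.158, 0.19]]
125 [[0.48, 0.134, 0.186], [0.479, 0.158, 0.184]]
128 [[0.477, 0.135, 0.178], [0.48, 0.158, 0.177]]
131 [[0.479, 0.135, 0.172], [0.48, 0.159, 0.171]]
134 [[0.479, 0.136, 0.165], [0.478, 0.16, 0.162]]
137 [[0.48, 0.136, 0.158], [0.479, 0.16, 0.156]]
140 [[0.478, 0.137, 0.15], [0.478, 0.161, 0.148]]
143 [[0.477, 0.138, 0.142], [0.233, 0.242, -0.0]]
146 [[0.468, 0.141, 0.129], [0.252, 0.237, 0.001]]
149 [[0.477, 0.138, 0.128], [0.267, 0.232, -0.0]]
```

Both fixed cameras put the fingertips about 28 mm behind the reported TCP, not 11 mm ahead of it. This holds in the start pictures as well, and the fingers shutting on nothing agrees. I'll use measured heights: tip ≈ reported z + 0.028. To grip the bar's centre (z 0.117) the reported z must be about 0.070. I'll open, go down and look.

>>> {"fn": "play_rows", "kwargs": {
  "targets": [
    [0,0,0,0,0,0,0.8],
    [0,0,0,0,0,0,0.8],
    [0,0,0,0,0,0,0.8],
    [0,0,0,0,0,0,0.8],
    [0,0,0,0,0,0,0.8],
    [0,0,0,0,0,0,0.8],
    [0,0,0,0,0,0,0.8],
    [0,0,0,0,0,0,0.8]
  ]
}}

```text
t: 5.58
eef_pos: [0.4688, 0.1467, 0.1107]
ee_rot: [-3.138, -0.006, -0.043]
force: [0.2, -0.1, 0.2]
width: 0.0691
```

>>> {"fn": "play_rows", "kwargs": {
  "targets": [
    [0,0,0,0,0,-0.01,0.8],
    [0,0,0,0,0,-0.012,0.8],
    [0,0,0,0,0,-0.012,0.8],
    [0,0,0,0,0,-0.005,0.8],
    [0,0,0,0,0,0,0.8]
  ]
}}

```text
t: 6.2
eef_pos: [0.4681, 0.1462, 0.0679]
ee_rot: [-3.14, -0.004, -0.043]
force: [-0.4, 0.7, -0.3]
width: 0.0701
```

```bash
python3 - <<'E'
from h import *
im,d=grab_frame("side");cv2.imwrite("pics/s4.png",cv2.resize(im[40:240,130:330],(600,600),interpolation=cv2.INTER_CUBIC))
s=get_state();print(s["eef_pos"],s["ee_rot"],s["width"],s["force"])
K,E=cam("side");P=cloud(d,K,E);q=P[60:200,180:240].reshape(-1,3);q=q[(abs(q[:,1]-.105)<.02)&(abs(q[:,0]-.468)<.02)];print(q[:,2].min(),q.mean(0), np.sort(q[:,2])[:20])
E
```

```text
[0.4682 0.1462 0.0681] [-3.1395 -0.0046 -0.0428] 0.07032641462794118 [-0.2399  0.2091 -0.0691]
0.026360794682357358 [0.4671 0.1066 0.1333] [0.0264 0.0264 0.0264 0.0265 0.0266 0.0268 0.0269 0.027  0.0271 0.0274
 0.0275 0.0275 0.0278 0.0279 0.0279 0.0281 0.0283 0.0283 0.0284 0.0284]
```

View pics/s4.png

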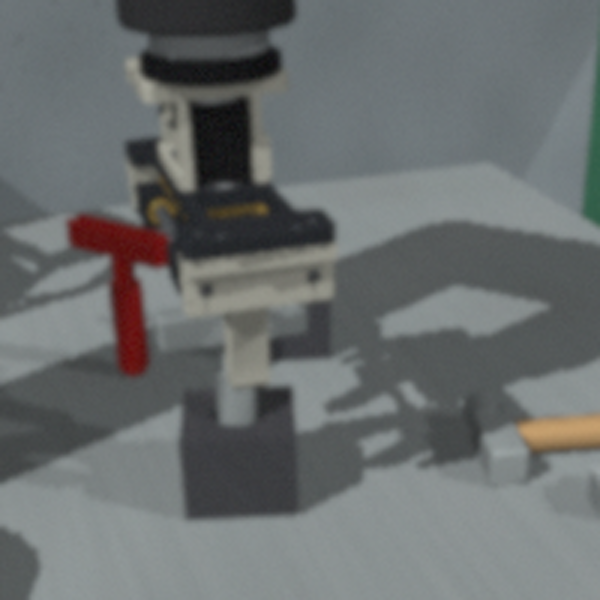

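The fingers now straddle the bar: the near finger covers it at crop (248,345), with its tip just below the bar's underside. Closing.

>>> {"fn": "play_rows", "kwargs": {
  "targets": [
    [0,0,0,0,0,0,0],
    [0,0,0,0,0,0,0],
    [0,0,0,0,0,0,0],
    [0,0,0,0,0,0,0],
    [0,0,0,0,0,0,0],
    [0,0,0,0,0,0,0],
    [0,0,0,0,0,0,0],
    [0,0,0,0,0,0,0]
  ],
  "grip_force": 50
}}

```text
t: 7.25
eef_pos: [0.4689, 0.1467, 0.0693]
ee_rot: [-3.138, -0.006, -0.043]
force: [0.4, -0.0, 0.4]
width: 0.0193
```

Gripped at 19.3 mm. Lifting straight up.

>>> {"fn": "play_rows", "kwargs": {
  "targets": [
    [0,0,0,0,0,0.008,0],
    [0,0,0,0,0,0.012,0],
    [0,0,0,0,0,0.015,0],
    [0,0,0,0,0,0.015,0],
    [0,0,0,0,0,0.015,0],
    [0,0,0,0,0,0.015,0],
    [0,0,0,0,0,0.012,0],
    [0,0,0,0,0,0,0]
  ]
}}

```text
t: 8.25
eef_pos: [0.4667, 0.1457, 0.167]
ee_rot: [-3.138, -0.004, -0.044]
force: [-0.2, -0.1, -3.1]
width: 0.0199
```

```bash
python3 w.py w5; python3 - <<'E'
from h import *
im,d=grab_frame("side");cv2.imwrite("pics/s5.png",cv2.resize(im[20:240,110:330],(660,660),interpolation=cv2.INTER_CUBIC))
np.save("pics/s5.npy",d)
s=get_state();print(s["eef_pos"],s["ee_rot"],s["width"],s["force"])
E
```

```text
8.25 [0.4667 0.1457 0.167 ] [-3.1383 -0.004  -0.0437] [ 0.706   0.0712 -0.438   0.0003 -1.0564  0.821 ] [-0.2345 -0.1494 -3.0734] 0.019890804176838653
[0.466  0.1453 0.1657] [-3.1395 -0.0022 -0.0439] 0.019748348767405444 [ 0.258  -0.3925 -3.6251]
```

View pics/s5.png

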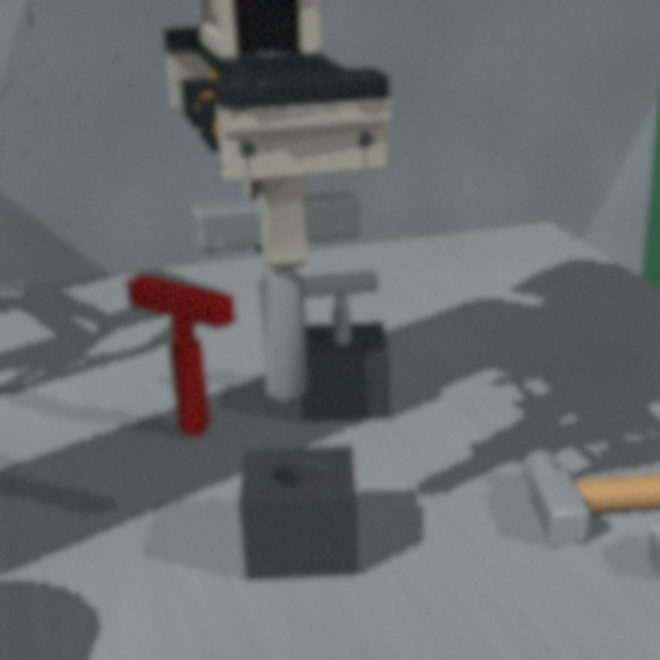

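View pics/w5.png

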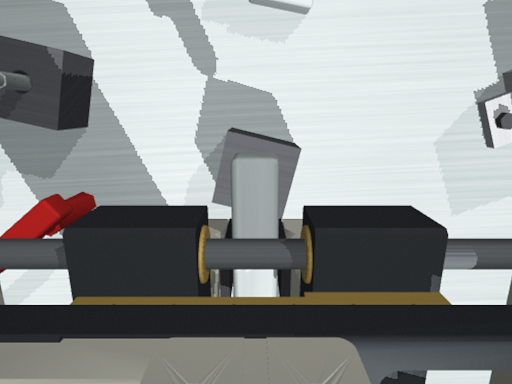

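The key is clear of the stand, upright between the fingers, with its tip at about crop (285,398). Now I'll measure the shaft relative to the TCP, and its tilt.

```bash
cat > shaft.py <<'E'
from h import *
def edges(n,im,d,zlo,zhi,ctr):
    K,E=cam(n);P=cloud(d,K,E)
    m=(np.hypot(P[...,0]-ctr[0],P[...,1]-ctr[1])<.025)&(P[...,2]>zlo)&(P[...,2]<zhi)&(d>0)
    return m,K,E,P
def shaft(zlo,zhi,ctr):
    # mid-column of silhouette in each view -> vertical plane through camera; intersect at several heights
    L={}
    for n in ("side","scene"):
        im,d=grab_frame(n);m,K,E,P=edges(n,im,d,zlo,zhi,ctr)
        rows=[]
        for v in range(m.shape[0]):
            u=np.flatnonzero(m[v])
            if len(u)>=4: rows.append((v,(u[0]+u[-1])/2,len(u)))
        L[n]=(np.array(rows),K,E)
        print(n,len(rows),"widths",[r[2] for r in rows][::3])
    s=get_state()
    out=[]
    for z in (zlo+.006,(zlo+zhi)/2,zhi-.006):
        A=[];b=[]
        for n,(r,K,E) in L.items():
            f=np.polyfit(r[:,0],r[:,1],1)
            v=proj([ctr[0],ctr[1],z],K,E)[1]
            p=ray(np.polyval(f,v),v,z,K,E)[:2]; o=np.linalg.inv(E)[:2,3]
            t=(p-o)/np.linalg.norm(p-o);nn=np.array([-t[1],t[0]]);A.append(nn);b.append(nn@o)
        out.append(np.linalg.solve(A,b));print("z",z,"xy",out[-1])
    print("tcp",s["eef_pos"],s["ee_rot"],"tilt xy",(out[-1]-out[0])/(zhi-zlo-.012),"ctr-tcp",out[1]-s["eef_pos"][:2])
if __name__=="__main__":
    import sys
    a=[float(x) for x in sys.argv[1:]];shaft(a[0],a[1],a[2:4])
E
python3 shaft.py .112 .165 .466 .145; python3 - <<'E'
from h import *
d=np.load("pics/s5.npy");K,E=cam("side");P=cloud(d,K,E)
for v in range(140,158,1): print(v,P[v,205].round(3))
z=np.load("pics/w5.npz");d,T=z["d"],z["T"];K,E=cam("wrist",T);P=cloud(d,K,E)
q=P[150:235,215:295].reshape(-1,3);q=q[(q[:,2]>.215)&(q[:,2]<.235)];print(np.median(q[:,2]),q.max(0),cv2.minAreaRect((q[:,:2]*1000).astype(np.float32)))
E
```

```text
side 30 widths [4, 14, 15, 15, 14, 14, 14, 14, 15, 12]
scene 22 widths [8, 11, 11, 12, 12, 11, 11, 7]
z 0.11800000000000001 xy [0.4647 0.1449]
z 0.1385 xy [0.465  0.1447]
z 0.159 xy [0.4653 0.1445]
tcp [0.4658 0.1451 0.1652] [-3.1403 -0.0014 -0.0439] tilt xy [ 0.0144 -0.0087] ctr-tcp [-0.0009 -0.0004]
140 [0.463 0.134 0.135]
141 [ 0.317 -0.467  0.394]
142 [0.463 0.135 0.131]
143 [0.462 0.132 0.13 ]
144 [0.463 0.135 0.127]
145 [0.463 0.134 0.126]
146 [0.463 0.135 0.124]
147 [0.463 0.135 0.122]
148 [0.463 0.136 0.12 ]
149 [0.462 0.135 0.118]
150 [0.462 0.134 0.116]
151 [0.462 0.134 0.115]
152 [0.462 0.135 0.112]
153 [0.462 0.136 0.11 ]
154 [0.516 0.36  0.002]
155 [0.514 0.353 0.002]
156 [0.513 0.351 0.   ]
157 [0.512 0.345 0.001]
0.22527806255888688 [0.5114 0.1631 0.2277] ((492.922119140625, 144.5302734375), (35.61954116821289, 36.5857048034668), 87.4598388671875)
```

>>> {"fn": "play_rows", "kwargs": {
  "targets": [
    [0,0,0.03,-0.001,-0.015,0.002,0],
    [0,0,0.03,-0.002,-0.03,0,0],
    [0,0,0.03,-0.002,-0.03,0,0],
    [0,0,0.03,-0.002,-0.03,0,0],
    [0,0,0.03,-0.002,-0.03,0,0],
    [0,0,0.03,-0.002,-0.03,0,0],
    [0,0,0.03,-0.002,-0.03,0,0],
    [0,0,0.03,-0.002,-0.03,0,0],
    [0,0,0.03,-0.002,-0.03,0,0],
    [0,0,0.03,-0.002,-0.03,0,0],
    [0,0,0.03,-0.002,-0.03,0,0],
    [0,0,0.03,-0.001,-0.015,0,0]
  ]
}}

```text
t: 9.95
eef_pos: [0.438, -0.195, 0.1593]
ee_rot: [3.141, 0.012, 0.331]
force: [-0.2, -0.7, -3.9]
width: 0.0199
```

```bash
python3 w.py w6
```

```text
9.95 [ 0.438  -0.195   0.1593] [3.1414 0.0123 0.3306] [-0.0033  0.0715 -0.4587  0.0049 -1.0522  1.9022] [-0.1989 -0.6578 -3.9455] 0.019889265141601234
```

View pics/w6.png

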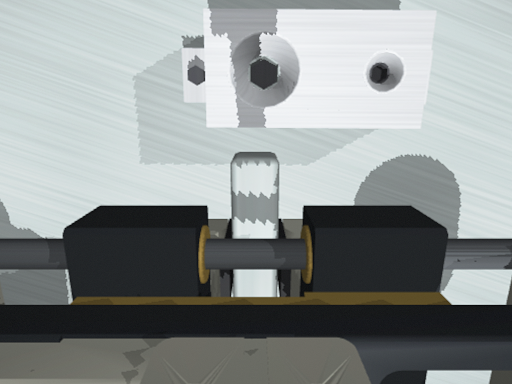

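The wrist view shows the block lying square to the tool, its cone rim centred near (265,70). The dark hexagon is at (264,73), with vertices at top and bottom, so two flats run parallel to the block's x. Measuring both.

```bash
python3 - <<'E'
from h import *
z=np.load("pics/w6.npz");d,T=z["d"],z["T"];im=cv2.imread("pics/w6.png");K,E=cam("wrist",T);P=cloud(d,K,E)
print("top z",np.median(P[100:120,330:360,2]))
m=((P[...,2]>.0655)&(P[...,2]<.072)).astype(np.uint8)*255;m[132:]=0;m[:,:200]=0
cs,h=cv2.findContours(m,cv2.RETR_CCOMP,cv2.CHAIN_APPROX_NONE)
for i,k in enumerate(cs):
    if h[0][i][3]>=0 and len(k)>30:
        w=np.array([ray(u,v,.068,K,E)[:2]*1000 for u,v in k[:,0]],np.float32);print("rim",cv2.fitEllipse(w),cv2.minEnclosingCircle(w))
q=P[m>0];print("blk",cv2.minAreaRect((q[:,:2]*1000).astype(np.float32)))
g=cv2.cvtColor(im,6);hm=np.zeros_like(g);hm[52:95,243:288]=(g[52:95,243:288]<75)*255
c=max(cv2.findContours(hm,0,1)[0],key=cv2.contourArea)
ap=cv2.approxPolyDP(c,2.5,True)[:,0];print("hex px",ap.tolist(),cv2.contourArea(c))
w=np.array([ray(u,v,.048,K,E)[:2]*1000 for u,v in c[:,0]],np.float32);M=cv2.moments(w);print("hex ctr",M["m10"]/M["m00"],M["m01"]/M["m00"],"area",M["m00"],"expect",24**2*.866)
print(np.array([ray(u,v,.048,K,E)[:2]*1000 for u,v in ap]))
cv2.imwrite("pics/hex.png",cv2.resize(im[30:110,220:310],None,fx=6,fy=6,interpolation=cv2.INTER_CUBIC))
E
python3 shaft.py .104 .158 .437 -.195
```

```text
top z 0.0680244138944214
rim ((556.6871948242188, -263.0337829589844), (26.998214721679688, 27.078519821166992), 89.45022583007812) ((556.6563110351562, -263.1442565917969), 14.390907287597656)
rim ((526.2720947265625, -171.90863037109375), (52.43849563598633, 52.62668228149414), 78.58988189697266) ((525.99853515625, -171.68751525878906), 27.64853858947754)
blk ((540.0507202148438, -212.0184783935547), (90.40139770507812, 180.99349975585938), 18.525318145751953)
hex px [[259, 59], [251, 65], [251, 81], [264, 88], [276, 81], [276, 66]] 554.5
hex ctr 526.1700318715647 -172.14851633202144 area 393.29421686846763 expect 498.816
[[ 536.0685 -164.8484]
 [ 529.2741 -159.9121]
 [ 516.8697 -164.1108]
 [ 515.0318 -176.7498]
 [ 523.9167 -184.714 ]
 [ 535.4766 -180.5444]]
side 44 widths [4, 21, 25, 25, 25, 24, 23, 23, 24, 24, 24, 23, 22, 20, 11]
scene 23 widths [5, 12, 12, 12, 12, 12, 12, 8]
z 0.11 xy [ 0.4367 -0.1965]
z 0.131 xy [ 0.4371 -0.1956]
z 0.152 xy [ 0.4375 -0.1948]
tcp [ 0.4382 -0.1941  0.1593] [3.1415 0.0123 0.3287] tilt xy [0.0199 0.0405] ctr-tcp [-0.0011 -0.0015]
```

View pics/hex.png

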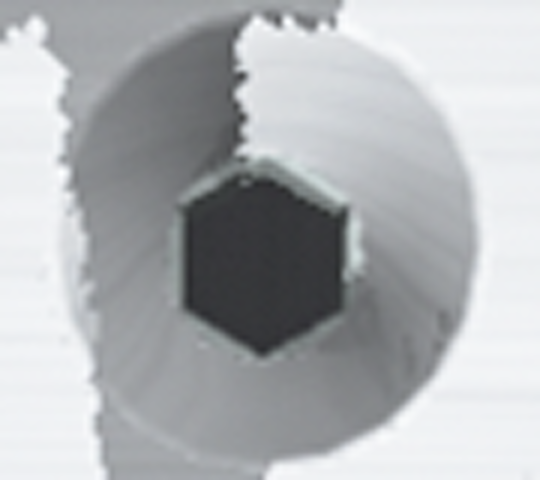

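Wrist and fixed views agree to about 1.5 mm: socket centre ≈ (0.527, -0.172), top z 0.068, flats at about 19°. Moving over it, correcting the tilt on the way.

>>> {"fn": "play_rows", "kwargs": {
  "targets": [
    [0.004,-0.012,0,0.015,0.004,0,0],
    [0,0,0,0.018,0.004,0,0],
    [0,0,0,0.018,0.004,0,0],
    [0,0,0,0.018,0.005,0,0],
    [0,0,0,0.012,0.003,0,0],
    [0,0,0,0,0,0,0]
  ]
}}

```text
t: 10.85
eef_pos: [0.5266, -0.1702, 0.1584]
ee_rot: [-3.142, -0.001, 0.331]
force: [-1.1, -0.3, -4.1]
width: 0.02
```

```bash
python3 shaft.py .104 .158 .527 -.172
```

```text
side 41 widths [7, 20, 23, 23, 23, 23, 23, 23, 22, 23, 22, 20, 20, 13]
scene 24 widths [6, 13, 13, 13, 13, 13, 12, 10]
z 0.11 xy [ 0.526  -0.1715]
z 0.131 xy [ 0.5259 -0.1709]
z 0.152 xy [ 0.5259 -0.1702]
tcp [ 0.5254 -0.1704  0.1585] [-3.1413 -0.0004  0.3303] tilt xy [-0.0043  0.0297] ctr-tcp [ 0.0005 -0.0004]
```

>>> {"fn": "play_rows", "kwargs": {
  "targets": [
    [0,0,0,0.002,-0.0012,-0.008,0],
    [0,0,0,0,0,-0.012,0],
    [0,0,0,0,0,-0.012,0],
    [0,0,0,0,0,-0.008,0],
    [0,0,0,0,0,0,0]
  ]
}}

```text
t: 11.58
eef_pos: [0.5254, -0.1723, 0.1152]
ee_rot: [-3.141, 0.001, 0.329]
force: [-0.2, -0.3, -3.4]
width: 0.0198
```

```bash
python3 shaft.py .075 .12 .527 -.172; python3 - <<'E'
from h import *
im,d=grab_frame("side");cv2.imwrite("pics/s7.png",cv2.resize(im[120:384,220:470],None,fx=2.2,fy=2.2,interpolation=cv2.INTER_CUBIC))
E
```

```text
side 34 widths [4, 14, 22, 23, 22, 22, 22, 22, 21, 20, 17, 6]
scene 19 widths [12, 13, 12, 13, 13, 13, 8]
z 0.081 xy [ 0.5244 -0.1737]
z 0.0975 xy [ 0.5236 -0.1732]
z 0.11399999999999999 xy [ 0.5228 -0.1727]
tcp [ 0.526  -0.1723  0.1161] [-3.1412 -0.0005  0.3291] tilt xy [-0.0478  0.0288] ctr-tcp [-0.0024 -0.0009]
```

View pics/s7.png

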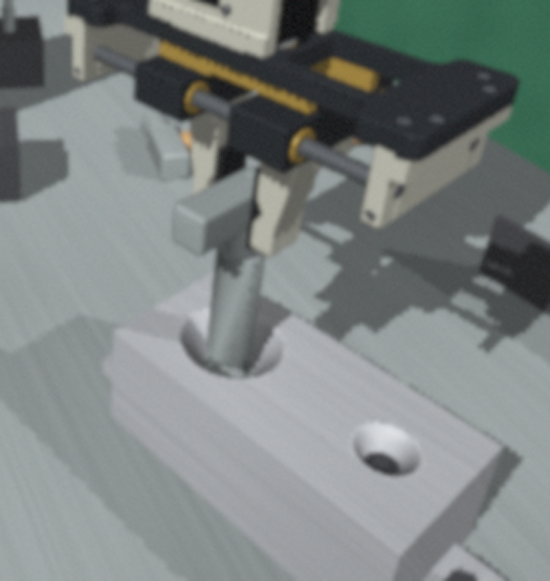

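The shaft stands centrally in the cone in the side view, and there is no contact force yet. Continuing down in small steps.

>>> {"fn": "play_rows", "kwargs": {
  "targets": [
    [0,0,0,0.0012,0.0005,-0.005,0],
    [0,0,0,0,0,-0.005,0],
    [0,0,0,0,0,-0.005,0]
  ]
}}

```text
t: 12.1
eef_pos: [0.5285, -0.1717, 0.1016]
ee_rot: [3.141, -0.004, 0.329]
force: [0.5, 0.4, -3.8]
width: 0.0197
```

>>> {"fn": "play_rows", "kwargs": {
  "targets": [
    [0,0,0,-0.0008,0,-0.005,0],
    [0,0,0,0,0,-0.005,0],
    [0,0,0,0,0,-0.004,0]
  ]
}}

```text
t: 12.48
eef_pos: [0.5274, -0.1717, 0.0863]
ee_rot: [3.141, -0.003, 0.329]
force: [0.6, -0.0, -3.9]
width: 0.0196
```

>>> {"fn": "play_rows", "kwargs": {
  "targets": [
    [0,0,0,0,0,-0.002,0],
    [0,0,0,0,0,-0.002,0],
    [0,0,0,0,0,0,0]
  ]
}}

```text
t: 12.85
eef_pos: [0.5283, -0.172, 0.0835]
ee_rot: [3.14, -0.004, 0.33]
force: [-1.0, -0.4, -4.2]
width: 0.0195
```

>>> {"fn": "play_rows", "kwargs": {
  "targets": [
    [0,0,0,0,0,-0.0015,0],
    [0,0,0,0,0,-0.0015,0]
  ]
}}

```text
t: 13.1
eef_pos: [0.529, -0.1723, 0.0832]
ee_rot: [3.138, -0.006, 0.331]
force: [-5.9, 3.7, 13.9]
width: 0.0193
```

>>> {"fn": "play_rows", "kwargs": {
  "targets": [
    [0.003,0.006,0,-0.001,0.0005,0.0005,0],
    [0,0,0,0,0,0,0],
    [0,0,0,0,0,0,0]
  ]
}}

```text
t: 13.48
eef_pos: [0.528, -0.1717, 0.0834]
ee_rot: [-3.14, -0.001, 0.331]
force: [0.9, -0.4, -4.8]
width: 0.0198
```

```bash
python3 w.py w8; python3 - <<'E'
from h import *
z=np.load("pics/w8.npz");d,T=z["d"],z["T"];K,E=cam("wrist",T);P=cloud(d,K,E)
q=P[150:235,215:295].reshape(-1,3);q=q[(q[:,2]>.13)&(q[:,2]<.16)];print("wrist bar top",np.median(q[:,2]))
for n in("side","scene"):
    im,d=grab_frame(n);K,E=cam(n);P=cloud(d,K,E)
    m=(np.hypot(P[...,0]-.527,P[...,1]+.172)<.048)&(np.hypot(P[...,0]-.527,P[...,1]+.172)>.028)
    q=P[m&(P[...,2]>.12)&(P[...,2]<.155)];
    h=np.histogram(q[:,2],np.arange(.12,.156,.0025));print(n,h[0],h[1][:2],q[:,2].max())
    cv2.imwrite(f"pics/{n}8.png",im)
E
```

```text
13.475 [ 0.528  -0.1717  0.0834] [-3.1399 -0.0011  0.3311] [ 0.0368  0.2677 -0.406  -0.0025 -0.8965  1.8667] [ 0.8829 -0.3982 -4.8266] 0.019790256824011716
wrist bar top 0.14160183177849664
side [  8  37  38  51  39  47  49  58 138 101  25  27  22  26] [0.12   0.1225] 0.15495528450959253
scene [ 2 15 11 15 16 17 11 20 42 56  3  5  6  5] [0.12   0.1225] 0.15458671042786332
```

View pics/side8.png

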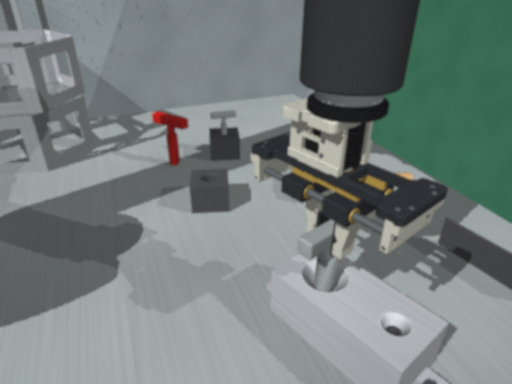

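The bar's top is at 0.1416–0.142, so the tip is at about 0.024 on the floor and the key is seated. It has held there for over 0.2 s with the screw unturned. Now turning clockwise in stages.

>>> {"fn": "play_rows", "kwargs": {
  "targets": [
    [0,0,-0.06,0,0,0,0],
    [0,0,-0.08,0,0,0,0],
    [0,0,-0.08,0,0,0,0],
    [0,0,-0.05,0,0,0,0],
    [0,0,0,0,0,0,0]
  ]
}}

```text
t: 14.25
eef_pos: [0.5278, -0.1716, 0.0833]
ee_rot: [-3.14, -0.0, 0.054]
force: [0.7, 0.1, -2.3]
width: 0.0197
```

>>> {"fn": "play_rows", "kwargs": {
  "targets": [
    [0,0,-0.08,0,0,0,0],
    [0,0,-0.08,0,0,0,0],
    [0,0,-0.08,0,0,0,0],
    [0,0,-0.08,0,0,0,0],
    [0,0,0,0,0,0,0]
  ]
}}

```text
t: 14.88
eef_pos: [0.528, -0.1715, 0.0834]
ee_rot: [-3.14, -0.0, -0.267]
force: [-0.3, -0.1, -1.9]
width: 0.0199
```

>>> {"fn": "play_rows", "kwargs": {
  "targets": [
    [0,0,-0.08,0,0,0,0],
    [0,0,-0.08,0,0,0,0],
    [0,0,-0.08,0,0,0,0],
    [0,0,-0.08,0,0,0,0],
    [0,0,-0.08,0,0,0,0],
    [0,0,-0.08,0,0,0,0],
    [0,0,-0.08,0,0,0,0],
    [0,0,-0.04,0,0,0,0],
    [0,0,0,0,0,0,0]
  ]
}}

```text
t: 16.0
eef_pos: [0.5284, -0.1715, 0.0833]
ee_rot: [-3.14, -0.001, -0.859]
force: [-0.5, 0.7, -2.4]
width: 0.0196
```

```bash
python3 w.py w9; python3 - <<'E'
from h import *
z=np.load("pics/w9.npz");d,T=z["d"],z["T"];K,E=cam("wrist",T);P=cloud(d,K,E)
q=P[150:235,215:295].reshape(-1,3);q=q[(q[:,2]>.13)&(q[:,2]<.16)];print("wrist bar top",np.median(q[:,2]))
print(get_state()["moment"])
E
```

```text
16.0 [ 0.5284 -0.1715  0.0833] [-3.1403 -0.0008 -0.8588] [ 0.0385  0.2672 -0.4078 -0.0003 -0.8942  0.6737] [-0.4733  0.6549 -2.4417] 0.01956867250572575
wrist bar top 0.14146494711806573
[0.146  0.2192 0.1621]
```

View pics/w9.png

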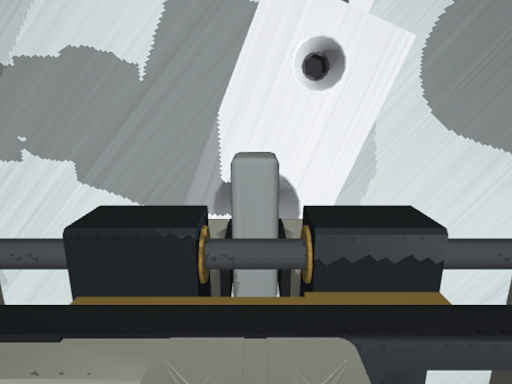

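The wrist view shows the bar now at about 68° to where it started, with its top still at 0.1415 (seated). The moment about z is about 0.16 N m, close to the screw's friction. Releasing.

>>> {"fn": "play_rows", "kwargs": {
  "targets": [
    [0,0,0,0,0,0,0.6],
    [0,0,0,0,0,0,0.6],
    [0,0,0,0,0,0,0.6],
    [0,0,0,0,0,0,0.6],
    [0,0,0,0,0,0,0.6],
    [0,0,0,0,0,0,0.6]
  ]
}}

```text
t: 16.8
eef_pos: [0.5301, -0.1719, 0.0848]
ee_rot: [-3.138, -0.004, -0.855]
force: [-0.4, -0.3, 0.7]
width: 0.0525
```

>>> {"fn": "play_rows", "kwargs": {
  "targets": [
    [0,0,0,0,0,0.01,0.6],
    [0,0,0,0,0,0.02,0.6],
    [0,0,0,0,0,0.02,0.6],
    [0,0,0,0,0,0.025,0.6],
    [0,0,0,0,0,0.025,0.6],
    [0,0,0,-0.04,0.03,0.01,0.6],
    [0,0,0,-0.04,0.03,0,0.6],
    [0,0,0,-0.02,0.02,0,0.6],
    [0,0,0,0,0,0,0.6]
  ]
}}

```text
t: 17.92
eef_pos: [0.4281, -0.0907, 0.2038]
ee_rot: [-3.134, -0.007, -0.855]
force: [-0.1, -0.1, 0.1]
width: 0.0526
```

```bash
python3 w.py w10; python3 - <<'E'
from h import *
z=np.load("pics/w10.npz");d,T=z["d"],z["T"];im=cv2.imread("pics/w10.png");views=[("wrist",im,d,*cam("wrist",T))]
for n in("side","scene"):
    im,d=grab_frame(n);cv2.imwrite(f"pics/{n}10.png",im);views.append((n,im,d,*cam(n)))
for n,im,d,K,E in views:
    P=cloud(d,K,E);r=np.hypot(P[...,0]-.527,P[...,1]+.172)
    q=P[(r<.055)&(P[...,2]>.136)&(P[...,2]<.155)]
    if len(q)<10: print(n,"none");continue
    print(n,len(q),"top",np.median(q[:,2]),cv2.minAreaRect((q[:,:2]*1000).astype(np.float32)))
    A=np.c_[q[:,:2]-q[:,:2].mean(0),np.ones(len(q))];print(" slope",np.linalg.lstsq(A,q[:,2],rcond=None)[0])
E
python3 shaft.py .075 .115 .527 -.172
```

```text
17.925 [ 0.4281 -0.0907  0.2038] [-3.1342 -0.0069 -0.8552] [ 0.2477 -0.0567 -0.4795  0.0031 -1.1383  0.4666] [-0.0547 -0.134   0.1021] 0.05260878566163356
wrist 2353 top 0.14188941177680778 ((516.497314453125, -159.12484741210938), (20.12502670288086, 56.0793342590332), 41.01301574707031)
 slope [0.0128 0.0078 0.1418]
side 1105 top 0.14191176017381218 ((526.7246704101562, -173.43173217773438), (21.44239044189453, 89.40575408935547), 41.249141693115234)
 slope [0.1259 0.1192 0.1412]
scene 376 top 0.14224888955067408 ((529.3668823242188, -171.76173400878906), (21.17542839050293, 90.6737060546875), 40.89960861206055)
 slope [-0.1466 -0.1108  0.1415]
side 29 widths [8, 18, 20, 21, 21, 21, 21, 21, 19, 10]
scene 18 widths [5, 12, 13, 12, 12, 11]
z 0.081 xy [ 0.5272 -0.1729]
z 0.095 xy [ 0.5267 -0.1722]
z 0.109 xy [ 0.5262 -0.1715]
tcp [ 0.4294 -0.0919  0.2025] [-3.1368 -0.0057 -0.8576] tilt xy [-0.0334  0.048 ] ctr-tcp [ 0.0973 -0.0803]
```

View pics/side10.png

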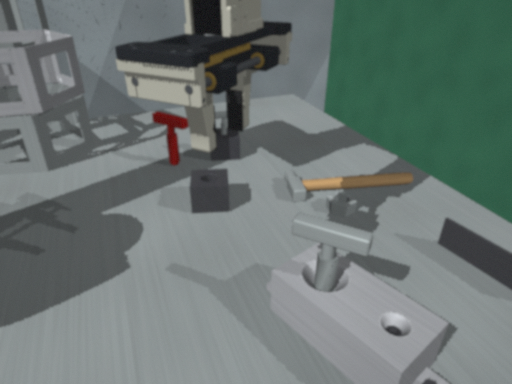

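The key stands in the block at side-view (325,255), clear of the gripper. Its bar top is at 0.142 in all three views, so the tip is at about 0.024. The bar now lies at -49°, about 68° clockwise of where it entered, and the wrist's top-plane fit gives a tilt of about 0.015 rad. Handing in.

```bash
python3 -c "
from station import *
print(job_done())"
```

```text
the job is handed in; nothing more can be done
None
```

I lifted the large key from its stand, seated it fully in the large socket, and turned it about 68° clockwise. I then let go, backed the gripper clear, and handed the job in at about 18 s of the 51 allowed. The small key and the red look-alike were never touched.

**Last checks:**
- **Seated:** all three cameras put the bar's top at 0.142 m, so the tip is at 0.024 m, the socket floor. The shaft is within about 2 mm of the socket's centre.
- **Upright:** the wrist camera's fit to the bar top gives a tilt of about 0.015 rad. The two fixed cameras' rougher estimates disagreed: up to 0.06 rad from the shaft outlines, and about 0.18 rad from bar-top fits. I put the bar-top figures down to the bar's side faces being in the fit.
- **Screw angle:** I could not measure this directly. From the key's turn less the play, I estimate 48° to 60°, inside the allowed 35° to 83°.
- **Clear:** the gripper is well away from the key and reads no outside force.

**What went wrong:** the first grip closed on nothing, just above the bar. The fixed cameras showed the fingertips about 28 mm behind the reported tool point, while the description says 11 mm ahead of it. I worked from the camera heights after that, and the second grip held.

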